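# Level the display shelf with its push-to-turn foot

## Robot

A 6-joint arm with a two-finger parallel gripper is mounted at the origin on a cart in front of the work surface, level with it; the furniture and walls round the work are solid. World frame = base frame: x ahead of the robot, y to its left, z up, the work surface at z = 0. Lengths are in m, angles in rad, forces in N, time in s.
With the tool pointing down it reaches from about 0.35 to 0.85 m from the base axis. Payload 8.1 kg.
Tool frame: the origin (TCP) lies between the finger pads, 19 mm behind the fingertips; this is the grasp point; z points along the fingers, y is the line along which they close (so a half turn about z gives the same grasp; the last joint's range is limited). The gripper opens to 93 mm and grips with 3 to 60 N. Pads are 15 mm wide; open, the fingers measure 128 mm over their backs; the gripper's body (75 mm by 188 mm) begins 65 mm behind the grasp point.
Start: joints at [1.26, 0.13, 1.488, -0, 1.523, -0.085], TCP at [0.134, 0.585, 0.237] pointing down, gripper open.
Joint ranges: [-2.96, 2.96], [-0.89, 2.26], [0.02, 2.5], [-1.34, 4.48], [0, 2.73], [-2.66, 2.66]. Speed limits (rad/s): [2.39, 2.39, 2.79, 3.14, 3.14, 3.14].

## Interface

Orientations are given as a rotation vector (axis times angle).
In Python, from plant import robot gives the robot as it stands. The module is installed in compiled form; this text tells all that it offers.
- The arm moves only by the shell command python3 -m jog 'ROWS' [FORCE]. ROWS is JSON, a list that holds one entry, the list of rows, each a list of 7 numbers: the turn, a rotation vector about the tool's x, y, z in degrees, then the shift along the tool's x, y, z in cm, then the finger opening in cm, from 0 to 9.3. A call has 1 to 5 rows; each row shifts and turns the commanded pose from where the row before left it, along the tool's axes as they then stand; what a row does not reach is not made up. A row lasts 1/12 s, in which the tool goes at most 41.7 mm and 7.16 degrees, less where a joint would pass 70% of its speed; a pose out of reach is approached as far as the arm can. A call is refused whole if a number of a shift passes 4.17 or a number of a turn 7.16, either way. A call with a gripper value outside its range is refused whole. The fingers move at their own pace and stop on an object; FORCE is the grip in N (left out, the last holds). Time passes only in rows, so rows that do not move let the fingers close. It gives the time, the measured TCP pose, the force and the opening at its end, in the units of the state.
- robot.read_state(): the state, without advancing time (a new reading comes with each control period).
- robot.read_camera(name): name is "scene" or "top"; returns a dict with "img" (400x640x3 uint8, red, green, blue), "fx", "fy", "cx", "cy" (pixels), "extrinsics" (4x4, takes a point from camera to world coordinates). Camera axes: x right, y up, looking along -z (the intrinsics and any distortion apply to the point x, -y, -z); pixel columns grow to the right and rows downward; lengths in m; the calibration is good to about 2 mm. A picture is of the moment at which its call begins. There is no depth.
- robot.close_job(): hands the job in, once; it reports no verdict.
Trained networks look in a picture, given as the dict that the camera call returned (one of the last four; its "shot" number tells which), for a name from the list of things; names that differ only in an ending like _2 or _b are one class to them, and where a whole thing is asked for, a point or a joint stands for the part that bears it (a point fixed in the world has none). Each returns a list of dicts, best first, with "confidence" (0 to 1); they miss things now and then, are a little off and sometimes report something else, mostly with a low value. They report only what shows in the picture. A call takes as long as a camera call.
- robot.masks_of(picture, label): "pixels" (400x640 bool, what is visible of it) and "point" ([column, row] in pixels, amid what is visible of it).
- robot.pinpoint(picture, label): "point" ([column, row] in pixels: a listed point, or the origin of a listed thing).
The state is a dict: "t": time; "q": joint angles; "dq": joint speeds; "joint_torque": joint torques, N m; "tool_pos": TCP position; "orientation": TCP orientation; "force": force on the tool from outside, world axes, zero at the start; "wrist_torque": the same for the moment, N m; "opening": finger opening in m.
Only numpy, scipy, OpenCV 4.12 (cv2) and the standard library are available. Lean on these libraries where they do the work, as an engineer would, in place of code of your own. Each camera call takes 0.05 s, during which the arm holds its last target. There are 200 camera calls.

## Task

The little display shelf on the counter leans down a little at the front, as the bubble of its built-in spirit level shows. Take the wing knob at the front end of the level and push it down until the level sits firmly on the shelf and the knob grips the levelling foot, then keep pushing and turn it until the bubble lies between the two lines. Finish while still holding the knob pressed down, with the bubble centred, and do not disturb the two shakers, the pill box or the pen.

Things in the scene. Friction and masses are not known exactly. Their poses are not given: they have to be found in the camera images.
- stand: dark steel base plate of the display shelf, 210 x 200 x 12 mm, fixed to the counter. Origin: centre of its underside; x points from front (knob end, robot side) to rear (hinge), z up. Above it the wooden shelf board, 200 x 196 x 12 mm, top about 52 mm over the counter. The knob's axis is at x = -0.065, y = 0
- knob_grip (a point): point on the knob's axis in the wing, 26 mm above the top of the level's bar, 13 mm below the top of the wing; about 104 mm over the counter (1 to 2.5 mm lower as the shelf leans). Take hold with the TCP here: fingertips then stand just clear above the knob's collar. It goes down 4 mm when pressed, and rises up to 2.5 mm as the shelf comes level
- knob: black knob, upright axis: collar 40 mm across, on it a wing 40 mm long (along its own x), 13 mm thick (its y, the way to pinch it), 34 mm high. Origin on the axis, 48 mm below point knob_grip. Unpressed it spins idly. Pressed down, its rubber pads turn the foot; clockwise from above raises the shelf's front. Let go, it springs up and the foot stays. Turns 3 rad either way from wing front-to-rear
- foot: levelling foot: steel screw under the knob on the same axis, 47 mm across at its top, which lies level with the shelf top. Only the pressed knob turns it, against 0.02 to 0.04 N m. At the start it is 0.5 to 1.35 rad short: turn clockwise. Origin on the axis at the shelf top
- level (a joint): travel of the spirit level (aluminium bar 188 x 30 x 22 mm along the middle of the shelf, on springs, knob in its front end), m: 0 = up, 0.004 = down on the shelf, where the knob's pads meet the foot. The springs push back with about 2 N at first, 3 N at 0.004; press on to 8 to 16 N in all so that the pads do not slip
- bubble (a joint): place of the dark 14 mm bubble in the clear vial, m from the middle between the two lines: 0 = centred, positive = towards the rear (front too low), negative = towards the front. 16 mm per rad of the foot; clockwise makes it fall. The two black lines are 20 mm apart, so the bubble lies between them within +-0.003
- vial (a point): middle of the vial on top of the spirit level, between the two lines, 95 mm behind the knob's axis; the vial is 76 mm long, 14 mm thick
- shelf (a joint): lean of the shelf about its rear hinge, rad: 0 = level, negative = front low, 0.012 per rad of the foot
- salt_shaker: pale shaker, 39 mm across, 70 mm high, standing left of the shelf; leave alone. Origin: centre of its underside
- pepper_shaker: black shaker with a pale cap, 39 mm across, 70 mm high, standing right of the shelf; leave alone. Origin: centre of its underside
- pen: black pen, 132 mm long, 11 mm thick, lying in front of the shelf; leave alone. Origin: centre of its underside
- oval_box: pale shell-shaped pill box, 63 x 60 x 27 mm, standing loose on the shelf at the rear left; leave alone. Origin: centre of its underside

How it is judged:
By the outcome, as a careful person would: the job done as asked, in the order asked, and still so for the second after the job is handed in, while the arm keeps its last pose, push and grip.
It also fails if it takes over 48 s, if anything falls off the work surface, if the arm or the gripper's body presses on something with over 40 N, if the wrist force passes 120 N, or if a joint passes its speed limit or range.

## Working session

There is one attempt and no reset: what is moved stays moved. The work goes in short steps, Python scripts to look and compute and a shell command to move; the robot and the scene stay as the last step left them, time stands still between calls to the robot, and variables do not carry over. Pictures are saved under pics/ and viewed, on a budget of 10 in all, crops included, one or two more only if the job needs it, and the job is handed in when it is done.

```bash
mkdir -p pics; cat > h.py <<'E'
import numpy as np, cv2
from plant import robot
from scipy.spatial.transform import Rotation as R
def ray(p,uv):
    E=np.array(p["extrinsics"]);u,v=uv
    d=np.array([(u-p["cx"])/p["fx"],-(v-p["cy"])/p["fy"],-1.])
    return E[:3,3],E[:3,:3]@d
def atz(p,uv,z):
    o,d=ray(p,uv);return o+d*(z-o[2])/d[2]
def tri(l):
    A=np.zeros((3,3));b=np.zeros(3)
    for p,uv in l:
        o,d=ray(p,uv);d=d/np.linalg.norm(d);M=np.eye(3)-np.outer(d,d);A+=M;b+=M@o
    return np.linalg.solve(A,b)
def proj(p,X):
    E=np.array(p["extrinsics"]);c=E[:3,:3].T@(np.array(X)-E[:3,3])
    return np.array([p["cx"]+p["fx"]*c[0]/-c[2],p["cy"]-p["fy"]*c[1]/-c[2]])
def save(p,n,crop=None,s=1):
    im=p["img"][:,:,::-1]
    if crop: a,b,c,d=crop; im=im[b:d,a:c]
    cv2.imwrite("pics/"+n,cv2.resize(im,None,fx=s,fy=s,interpolation=cv2.INTER_CUBIC))
E
python3 - <<'E'
from h import *
s=robot.read_state();print(s)
P={n:robot.read_camera(n) for n in("scene","top")}
for n,p in P.items():
    save(p,n+"0.png");print(n,p["fx"],p["cx"],p["cy"],np.round(p["extrinsics"],3).tolist(),[k for k in p])
pp={}
for l in "knob_grip knob foot stand vial bubble salt_shaker pepper_shaker pen oval_box".split():
    pp[l]={}
    for n,p in P.items():
        r=robot.pinpoint(p,l)
        if r: pp[l][n]=r[0]["point"]; print(l,n,np.round(r[0]["point"],1),round(r[0]["confidence"],2))
    if len(pp[l])==2: print("  tri",tri([(P[n],pp[l][n]) for n in P]).round(4))
E
```

```text
{'t': 0.0, 'q': array([ 1.25959887e+00,  1.31180132e-01,  1.48926136e+00, -7.91817203e-06,
        1.52298989e+00, -8.54072209e-02]), 'dq': array([-0.00142415,  0.00095847, -0.00050687,  0.00056626,  0.00026796,
       -0.00099989]), 'joint_torque': array([-2.02460244e-03, -5.59820831e+01, -4.91769862e+01,  7.66877714e-02,
        3.51762387e-02, -1.41167552e-04]), 'tool_pos': array([0.13414889, 0.58426929, 0.23638592]), 'orientation': array([-3.53876882e-01, -3.12124019e+00,  2.83379565e-03]), 'force': array([-0.1346174 ,  0.39265453,  0.70007737]), 'wrist_torque': array([-0.04688873,  0.01205257,  0.02091239]), 'opening': 0.092878175478466}
scene 407.99651554529754 312.3401795839718 202.7051135612656 [[0.903, 0.337, -0.268, 0.352], [-0.43, 0.708, -0.56, -0.483], [0.002, 0.621, 0.784, 0.767], [0.0, 0.0, 0.0, 1.0]] ['img', 'fx', 'fy', 'cx', 'cy', 'extrinsics', 'shot']
top 438.4608120508766 319.2140509497385 196.57562606010933 [[0.01, 0.995, -0.104, 0.506], [-1.0, 0.011, 0.013, 0.033], [0.014, 0.104, 0.995, 0.954], [0.0, 0.0, 0.0, 1.0]] ['img', 'fx', 'fy', 'cx', 'cy', 'extrinsics', 'shot']
knob_grip scene [275.2 185. ] 0.64
knob_grip top [295.  228.1] 0.87
  tri [0.5306 0.0689 0.1022]
knob scene [278.4 199.2] 0.89
knob top [292.7 231. ] 0.69
  tri [0.5311 0.0745 0.046 ]
foot scene [277.2 201.8] 0.4
foot top [293.9 229.1] 0.56
  tri [0.5315 0.0736 0.0381]
stand scene [306.4 211.2] 0.97
stand top [305.1 199.7] 0.61
  tri [ 0.5963  0.0524 -0.0085]
vial scene [318.5 183.5] 0.88
vial top [307.5 183.8] 0.96
  tri [0.6212 0.0456 0.0864]Traceback (most recent call last):
  File "<stdin>", line 10, in <module>
ValueError: it knows: foot, knob, knob_grip, oval_box, pen, pepper_shaker, salt_shaker, stand, vial
```

```bash
python3 - <<'E'
import cv2
a=cv2.imread("pics/scene0.png")[90:320,150:470];b=cv2.imread("pics/top0.png")[80:310,160:480]
cv2.imwrite("pics/both0.png",cv2.resize(cv2.vconcat([a,b]),None,fx=1.3,fy=1.3,interpolation=cv2.INTER_CUBIC))
E
```

```text
(no output)
```

View pics/both0.png

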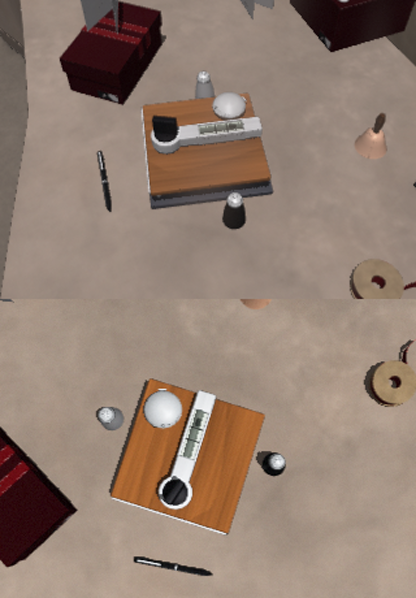

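The pictures show the shelf yawed about -15°, the knob near (174,490) in the lower view and the vial at (196,433); the box is rear left and the shakers stand either side. Next I'll zoom in for the wing angle and the bubble.

```bash
python3 - <<'E'
from h import *
a=robot.read_camera("scene");b=robot.read_camera("top")
A=a["img"][150:225,240:365,::-1];B=b["img"][150:250,265:340,::-1]
A=cv2.resize(A,None,fx=5.6,fy=5.6,interpolation=cv2.INTER_CUBIC)[:,:]
B=cv2.resize(np.rot90(B,-1),None,fx=5.6,fy=5.6,interpolation=cv2.INTER_CUBIC) if 0 else cv2.resize(B,None,fx=4.2,fy=4.2,interpolation=cv2.INTER_CUBIC)
H=max(A.shape[0],B.shape[0]);f=lambda i:cv2.copyMakeBorder(i,0,H-i.shape[0],0,0,0)
A=cv2.resize(A,(480,288));im=cv2.hconcat([f(A),f(B)]);cv2.imwrite("pics/z0.png",im);print(im.shape)
# reference: project model on current estimate
for l in["salt_shaker","pepper_shaker","oval_box","pen"]:
    q=[robot.pinpoint(p,l) for p in(a,b)]
    if all(q): print(l,tri([(a,q[0][0]["point"]),(b,q[1][0]["point"])]).round(4))
K=[robot.pinpoint(p,"knob_grip")[0]["point"] for p in(a,b)];print(tri(list(zip((a,b),K))).round(4))
m=robot.masks_of(b,"knob")[0];print(m["confidence"],m["pixels"].sum(),m["point"])
E
```

```text
(420, 795, 3)
salt_shaker [ 0.6607  0.1795 -0.0041]
pepper_shaker [ 0.5815 -0.0965 -0.0029]
pen [ 0.4193  0.0784 -0.0068]Traceback (most recent call last):
  File "<stdin>", line 12, in <module>
IndexError: list index out of range
```

View pics/z0.png

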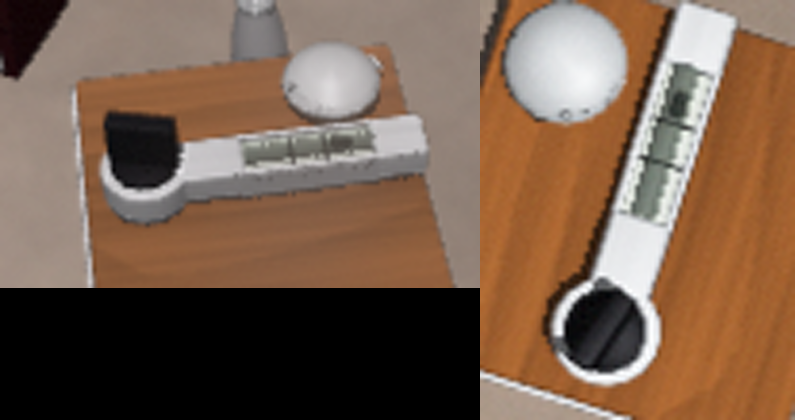

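```bash
python3 - <<'E'
from h import *
a=robot.read_camera("scene");b=robot.read_camera("top")
for p,u,v in((a,(240+107/3.84,150+113/3.84),(240+176/3.84,150+120/3.84)),(b,(265+(583-480)/4.2,150+360/4.2),(265+(630-480)/4.2,150+300/4.2))):
    x,y=atz(p,u,.115),atz(p,v,.115);d=y-x;print(x.round(4),y.round(4),np.hypot(*d[:2]).round(4),np.degrees(np.arctan2(d[1],d[0])).round(1))
for z,l in((.104,"knob_grip"),(.104,"knob_grip"),(.056,"knob")):
  for p in(a,b):
    r=robot.pinpoint(p,l)
    if r: print(l,atz(p,r[0]["point"],z).round(4),round(r[0]["confidence"],2))
# rectified top view at z=.115 around knob, 0.25 mm/px, rows=+x up, cols = -y
c=np.array([.531,.07]);h=.03
src=np.float32([proj(b,[c[0]+sx*h,c[1]+sy*h,.115]) for sx,sy in((1,1),(1,-1),(-1,-1),(-1,1))])
src2=np.float32([proj(a,[c[0]+sx*h,c[1]+sy*h,.115]) for sx,sy in((1,1),(1,-1),(-1,-1),(-1,1))])
dst=np.float32([[0,0],[380,0],[380,380],[0,380]])
o=[]
for p,s in((b,src),(a,src2)):
    w=cv2.warpPerspective(p["img"][:,:,::-1],cv2.getPerspectiveTransform(s,dst),(380,380),flags=cv2.INTER_CUBIC)
    o.append(np.clip(w.astype(float)*2.5,0,255).astype(np.uint8))
cv2.imwrite("pics/w.png",cv2.hconcat(o))
E
```

```text
[0.5164 0.0803 0.115 ] [0.549  0.0591 0.115 ] 0.0389 -33.1
[0.5182 0.0778 0.115 ] [0.5456 0.0569 0.115 ] 0.0345 -37.3
knob_grip [0.524  0.0679 0.104 ] 0.71
knob_grip [0.5258 0.0643 0.104 ] 0.74
knob_grip [0.524  0.0679 0.104 ] 0.71
knob_grip [0.5258 0.0643 0.104 ] 0.74
knob [0.5313 0.0661 0.056 ] 0.59
knob [0.5362 0.0736 0.056 ] 0.66
```

View pics/w.png

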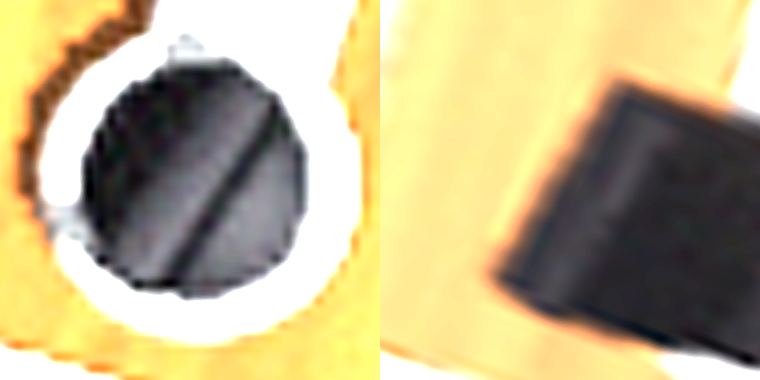

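Left panel: wing strip with its dark side edge running (180,275)–(280,105), i.e. wing about -31° in world; centre ≈ (0.532, 0.068). In the scene view the same angle shows. I want to check the red box before passing over it.

```bash
python3 - <<'E'
import cv2
a=cv2.imread("pics/scene0.png")[:,:400];b=cv2.imread("pics/top0.png")[:,:400]
cv2.imwrite("pics/full.png",cv2.hconcat([a,b]))
from h import *
p=robot.read_camera("scene");q=robot.read_camera("top")
print(proj(p,[.134,.584,.217]),proj(q,[.134,.584,.217]))
E
```

```text
[36.21217753 59.33387827] [-41.0264312  477.38802496]
```

View pics/full.png

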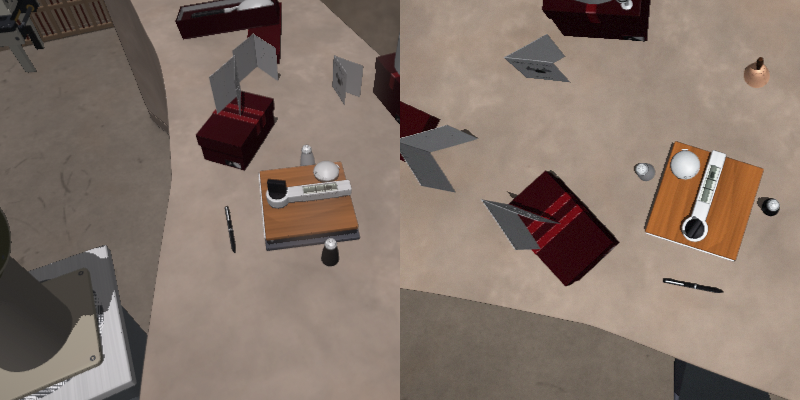

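The box (top view about (95–215, 170–285)) carries a standing card, so I'll route round its robot side and higher.

```bash
cat >> h.py <<'E'
def go(target,yang):
    s=robot.read_state();M=R.from_rotvec(s["orientation"]);
    d=M.inv().apply(np.array(target)-s["tool_pos"])*100
    c,sn=np.cos(np.radians(yang)),np.sin(np.radians(yang))
    y=np.array([c,sn,0]);z=np.array([0,0,-1.]);T=R.from_matrix(np.column_stack([np.cross(y,z),y,z]))
    print("t",round(s["t"],2),"pos",s["tool_pos"].round(4),"F",s["force"].round(2),"tau",s["wrist_torque"].round(3),"op",s["opening"].round(4),"q",s["q"].round(2))
    print("shift cm tool",d.round(2),"turn deg",np.degrees((M.inv()*T).as_rotvec()).round(2))
E
python3 - <<'E'
from h import *
p=robot.read_camera("scene");q=robot.read_camera("top")
print("box corner",tri([(p,(237,169)),(q,(170,285))]),"right",tri([(p,(273,125)),(q,(217,242))]))
print("card lowleft",tri([(p,(213,112)),(q,(137,249))]))
for z in(.15,.2,.25):print(z,atz(p,(211,78),z).round(3),atz(q,(85,200),z).round(3), atz(p,(237,56),z).round(3),atz(p,(255,36),z).round(3))
go((.30,.25,.32),59);go((.532,.068,.20),59)
E
```

```text
box corner [ 0.45359319  0.33221512 -0.05796194] right [0.53789456 0.18759815 0.17568063]
card lowleft [0.48536622 0.37690355 0.08935612]
0.15 [0.504 0.433 0.15 ] [0.579 0.451 0.15 ] [0.597 0.5   0.15 ] [0.676 0.575 0.15 ]
0.2 [0.492 0.359 0.2  ] [0.575 0.425 0.2  ] [0.577 0.42  0.2  ] [0.65  0.489 0.2  ]
0.25 [0.48  0.285 0.25 ] [0.57  0.399 0.25 ] [0.557 0.341 0.25 ] [0.624 0.403 0.25 ]Traceback (most recent call last):
  File "<stdin>", line 6, in <module>
  File "h.py", line 27, in go
    print("t",round(s["t"],2),"pos",s["tool_pos"].round(4),"F",s["force"].round(2),"tau",s["wrist_torque"].round(3),"op",s["opening"].round(4),"q",s["q"].round(2))
                                                                                                                         ^^^^^^^^^^^^^^^^^^
AttributeError: 'float' object has no attribute 'round'
```

```bash
sed -i 's/s\["opening"\].round(4)/round(s["opening"],4)/' h.py; python3 - <<'E'
from h import *
go((.30,.30,.31),59);go((.36,.18,.31),59);go((.532,.068,.20),59)
E
```

```text
t 1.8 pos [0.1343 0.5848 0.2374] F [-0.49 -0.19 -0.02] tau [-0.002 -0.024  0.034] op 0.093 q [ 1.26  0.13  1.49 -0.    1.52 -0.09]
shift cm tool [-22.53 -24.04  -7.26] turn deg [-0.    0.   18.06]
t 1.8 pos [0.1343 0.5848 0.2374] F [-0.49 -0.19 -0.02] tau [-0.002 -0.024  0.034] op 0.093 q [ 1.26  0.13  1.49 -0.    1.52 -0.09]
shift cm tool [-31.06 -34.4   -7.26] turn deg [-0.    0.   18.06]
t 1.8 pos [0.1343 0.5848 0.2374] F [-0.49 -0.19 -0.02] tau [-0.002 -0.024  0.034] op 0.093 q [ 1.26  0.13  1.49 -0.    1.52 -0.09]
shift cm tool [-50.33 -41.46   3.74] turn deg [-0.    0.   18.06]
```

```bash
R='[[0,0,0,-2.07,-2.3,-0.5,6]]'
python3 -m jog '[[[0,0,0,-2.07,-2.3,-0.5,6],[0,0,0,-2.07,-2.3,-0.5,6],[0,0,0,-2.07,-2.3,-0.5,6],[0,0,0,-2.07,-2.3,-0.5,6],[0,0,0,-2.07,-2.3,-0.5,6]]]' 10
python3 -m jog '[[[0,0,0,-2.07,-2.3,-0.5,6],[0,0,0,-2.07,-2.3,-0.5,6],[0,0,0,-2.07,-2.3,-0.5,6],[0,0,0,-2.07,-2.3,-0.5,6],[0,0,0,-2.07,-2.3,-0.5,6]]]'
python3 -m jog '[[[0,0,0,-2.07,-2.3,-0.5,6],[0,0,0,-2.07,-2.3,-0.5,6],[0,0,0,-2.07,-2.3,-0.5,6],[0,0,0,-2.07,-2.3,-0.5,6],[0,0,0,-2.07,-2.3,-0.5,6]]]'
python3 -c "
from h import *
go((.532,.068,.16),59)"
```

```text
t: 2.22
tool_pos: [0.2098, 0.4483, 0.2626]
orientation: [0.353, 3.122, 0.0]
force: [1.5, -0.3, -0.0]
opening: 0.0641
t: 2.63
tool_pos: [0.285, 0.313, 0.2879]
orientation: [0.353, 3.121, 0.001]
force: [0.9, 0.4, 0.3]
opening: 0.0602
t: 3.05
tool_pos: [0.3601, 0.1776, 0.313]
orientation: [0.354, 3.121, 0.001]
force: [0.9, 0.4, -0.3]
opening: 0.0602
t 3.05 pos [0.3601 0.1776 0.313 ] F [ 0.85  0.44 -0.27] tau [ 0.006  0.019 -0.008] op 0.0602 q [ 0.33 -0.44  1.87  0.    1.72 -1.01]
shift cm tool [-19.19  -6.85  15.31] turn deg [ 0.04  0.04 18.07]
```

```bash
python3 -m jog '[[[0,0,0,-2.4,-0.86,1.9,5],[0,0,0,-2.4,-0.86,1.9,5],[0,0,0,-2.4,-0.86,1.9,5],[0,0,0,-2.4,-0.86,1.9,5],[0,0,0,-2.4,-0.86,1.9,5]]]'
python3 -m jog '[[[0,0,0,-2.4,-0.86,1.9,5],[0,0,0,-2.4,-0.86,1.9,5],[0,0,0,-2.4,-0.86,1.9,5],[0,0,6,0,0,0,5],[0,0,6,0,0,0,5]]]'
python3 -m jog '[[[0,0,6,0,0,0,5],[0,0,0,0,0,0,5]]]'
python3 - <<'E'
from h import *
go((.532,.068,.103),59)
s=robot.read_state()
a=robot.read_camera("scene");b=robot.read_camera("top")
M=R.from_rotvec(s["orientation"])
for p in(a,b):
    for o in(-.025,.025): print(proj(p,s["tool_pos"]+M.apply([0,o,.019])).round(1),end=' ')
    r=robot.pinpoint(p,"knob_grip");print(r and (r[0]["point"],r[0]["confidence"]))
A=cv2.resize(a["img"][130:230,230:370,::-1],(480,343),interpolation=cv2.INTER_CUBIC)
B=cv2.resize(b["img"][140:270,250:371,::-1],(319,343),interpolation=cv2.INTER_CUBIC)
cv2.imwrite("pics/n1.png",cv2.hconcat([A,B]))
E
```

```text
t: 3.47
tool_pos: [0.468, 0.1093, 0.2168]
orientation: [0.354, 3.121, 0.0]
force: [0.0, 0.1, -0.2]
opening: 0.0499
t: 3.88
tool_pos: [0.5309, 0.0679, 0.1579]
orientation: [-0.687, -3.061, 0.002]
force: [-0.4, -0.2, 0.2]
opening: 0.0497
t: 4.05
tool_pos: [0.5314, 0.0688, 0.1601]
orientation: [-0.846, -3.025, 0.0]
force: [-0.1, -0.2, -0.0]
opening: 0.0498
t 4.05 pos [0.5314 0.0688 0.1601] F [-0.11 -0.25 -0.05] tau [0.013 0.032 0.012] op 0.0498 q [ 0.03  0.01  1.76  0.    1.37 -0.99]
shift cm tool [-0.1  -0.04  5.71] turn deg [-0.02 -0.03 -0.24]
[273.7 181.5] [277.4 163.8] ([274.0, 185.9], 0.72)
[305.2 235.5] [282.3 221.3] []
```

View pics/n1.png

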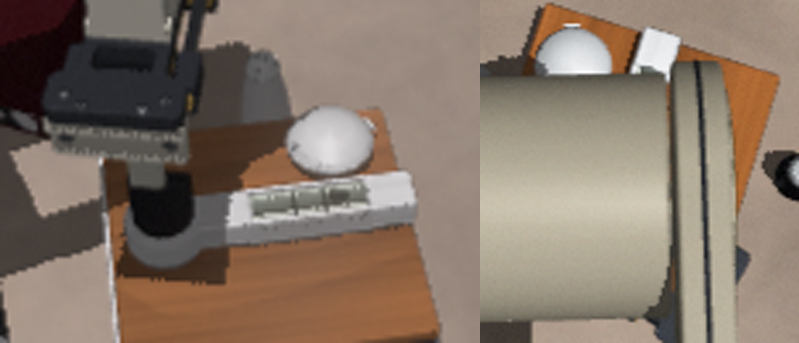

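In the scene view the finger stands right above the wing (wing at about (162,205), finger at (147,170), where predicted). Descending and closing.

```bash
python3 -m jog '[[[0,0,0,-0.1,0,2,5],[0,0,0,0,0,2,5],[0,0,0,0,0,1,5],[0,0,0,0,0,0.4,5],[0,0,0,0,0,0.2,5]]]' 20
python3 -m jog '[[[0,0,0,0,0,0,5],[0,0,0,0,0,0,0],[0,0,0,0,0,0,0],[0,0,0,0,0,0,0],[0,0,0,0,0,0,0]]]' 20
python3 -m jog '[[[0,0,0,0,0,0,0],[0,0,0,0,0,0,0],[0,0,0,0,0,0,0]]]' 20
python3 -c "
from h import *
go((.532,.068,.103),59)"
```

```text
t: 4.67
tool_pos: [0.5317, 0.0685, 0.1038]
orientation: [-0.836, -3.027, 0.001]
force: [-0.3, 0.1, 0.1]
opening: 0.0502
t: 5.08
tool_pos: [0.5327, 0.0685, 0.1051]
orientation: [0.838, 3.027, 0.0]
force: [-0.4, -0.2, -0.7]
opening: 0.0277
t: 5.33
tool_pos: [0.5327, 0.0693, 0.1047]
orientation: [0.838, 3.027, 0.003]
force: [1.4, 3.9, -1.0]
opening: 0.0129
t 5.33 pos [0.5327 0.0693 0.1047] F [ 1.41  3.86 -0.99] tau [ 0.683 -0.341 -0.008] op 0.0129 q [ 0.03  0.07  1.81  0.    1.27 -1.  ]
shift cm tool [-0.   -0.15  0.17] turn deg [0.11 0.01 0.06]
```

```bash
python3 -m jog '[[[0,0,0,0,0.07,0,0],[0,0,0,0,0,0.1,0],[0,0,0,0,0,0.1,0],[0,0,0,0,0,0.1,0],[0,0,0,0,0,0,0]]]' 30
python3 -m jog '[[[0,0,0,0,0,0.1,0],[0,0,0,0,0,0,0]]]'
python3 -c "
from h import *
go((.532,.068,.103),59)"
```

```text
t: 5.75
tool_pos: [0.5328, 0.0693, 0.1015]
orientation: [0.838, 3.027, 0.001]
force: [0.3, 3.0, 3.1]
opening: 0.0127
t: 5.92
tool_pos: [0.5329, 0.0693, 0.1006]
orientation: [0.838, 3.027, 0.001]
force: [-0.1, 4.3, 3.9]
opening: 0.0127
t 5.92 pos [0.5329 0.0693 0.1006] F [-0.15  4.34  3.92] tau [ 0.831 -0.106  0.011] op 0.0127 q [ 0.03  0.07  1.81  0.    1.26 -1.  ]
shift cm tool [ 0.01 -0.16 -0.24] turn deg [0.03 0.02 0.07]
```

```bash
python3 -m jog '[[[0,0,0,0.05,0.08,0,0],[0,0,0,0,0,0.05,0],[0,0,0,0,0,0,0]]]'
python3 -m jog '[[[0,0,0,0,0,0.05,0],[0,0,0,0,0,0,0]]]'
python3 -c "
from h import *
go((.532,.068,.103),59)"
```

```text
t: 6.17
tool_pos: [0.5329, 0.0695, 0.1004]
orientation: [0.838, 3.027, -0.001]
force: [-1.4, 0.2, 6.4]
opening: 0.013
t: 6.33
tool_pos: [0.5329, 0.0695, 0.1003]
orientation: [0.838, 3.027, -0.001]
force: [-2.8, -0.0, 9.4]
opening: 0.0125
t 6.33 pos [0.5329 0.0695 0.1003] F [-2.78 -0.04  9.4 ] tau [-0.003  0.452  0.035] op 0.0125 q [ 0.03  0.07  1.81 -0.    1.26 -1.  ]
shift cm tool [ 0.01 -0.17 -0.27] turn deg [-0.03  0.06  0.05]
```

Firmly down (9.4 N, position no longer follows). Press a bit more and begin turning clockwise, easing up as the shelf rises.

```bash
python3 -m jog '[[[0,0,0,0.04,-0.01,0.04,0],[0,0,4,0,0,0,0],[0,0,5,0,0,-0.015,0],[0,0,5,0,0,-0.015,0],[0,0,0,0,0,0,0]]]'
cat > look.py <<'E'
import sys
from h import *
go((.532,.068,.103),59)
a=robot.read_camera("scene")
cv2.imwrite("pics/"+sys.argv[1],cv2.resize(a["img"][150:225,250:370,::-1],(768,480),interpolation=cv2.INTER_CUBIC))
r=robot.pinpoint(a,"vial");print(r and (r[0]["point"],r[0]["confidence"]))
# sample the vial: dark profile along axis
s=np.array([np.cos(np.radians(-15)),np.sin(np.radians(-15))])
E
python3 look.py v1.png
```

```text
t: 6.75
tool_pos: [0.5328, 0.0692, 0.1007]
orientation: [1.209, 2.898, -0.002]
force: [-3.2, -3.1, 12.5]
opening: 0.0128
t 6.75 pos [0.5328 0.0692 0.1007] F [-3.2  -3.13 12.46] tau [-0.276  0.675 -0.049] op 0.0128 q [ 0.03  0.07  1.81 -0.    1.26 -0.75]
shift cm tool [-0.03 -0.14 -0.23] turn deg [ -0.03   0.1  -14.28]
([317.7, 183.7], 0.77)
```

View pics/v1.png

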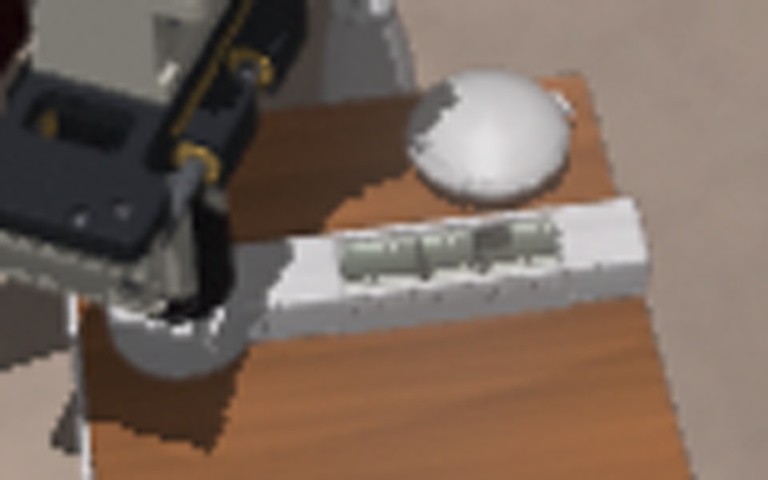

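Bubble is at (493,238), lines at (420,258) and (475,250): offset ≈ +16 mm, so the knob has gripped the foot (it started at about +20). About 58° remain; going 40° now.

```bash
python3 -m jog '[[[0,0,5,0,-0.05,-0.015,0],[0,0,5,0,0,-0.016,0],[0,0,5,0,0,-0.016,0],[0,0,5,0,0,-0.016,0],[0,0,0,0,0,0,0]]]'
python3 -m jog '[[[0,0,0,0,0,0,0]]]'
python3 - <<'E'
from h import *
go((.532,.068,.103),59)
s=robot.read_state();print(R.from_rotvec(s["orientation"]).inv().apply(s["force"]).round(2))
E
```

```text
t: 7.27
tool_pos: [0.5324, 0.0689, 0.1013]
orientation: [1.694, 2.644, -0.001]
force: [-2.2, -1.9, 11.4]
opening: 0.0128
t: 7.35
tool_pos: [0.5324, 0.0689, 0.1013]
orientation: [1.687, 2.648, -0.001]
force: [-2.8, -2.5, 12.5]
opening: 0.0127
t 7.35 pos [0.5324 0.0689 0.1013] F [-2.77 -2.46 12.5 ] tau [-0.208  0.656  0.017] op 0.0127 q [ 0.03  0.07  1.81 -0.    1.26 -0.4 ]
shift cm tool [-0.06 -0.07 -0.17] turn deg [-1.000e-02  1.000e-01 -3.399e+01]
[ -1.08  -3.54 -12.5 ]
```

```bash
python3 -m jog '[[[0,0,5,0,-0.04,-0.017,0],[0,0,5,0,0,-0.017,0],[0,0,5,0,0,-0.017,0],[0,0,5,0,0,-0.017,0],[0,0,0,0,0,0,0]]]'
python3 -m jog '[[[0,0,0,0,0,0,0]]]'
python3 look.py v2.png
```

```text
t: 7.77
tool_pos: [0.532, 0.0687, 0.1019]
orientation: [2.127, 2.31, -0.001]
force: [-3.4, -2.6, 12.1]
opening: 0.0129
t: 7.85
tool_pos: [0.532, 0.0687, 0.1019]
orientation: [2.121, 2.315, -0.001]
force: [-2.9, -2.4, 11.7]
opening: 0.013
t 7.85 pos [0.532  0.0687 0.1019] F [-2.93 -2.44 11.68] tau [-0.153  0.679 -0.09 ] op 0.013 q [ 0.03  0.07  1.81 -0.    1.26 -0.05]
shift cm tool [-0.07 -0.   -0.11] turn deg [  0.    0.1 -54. ]
([317.8, 183.3], 0.83)
```

View pics/v2.png

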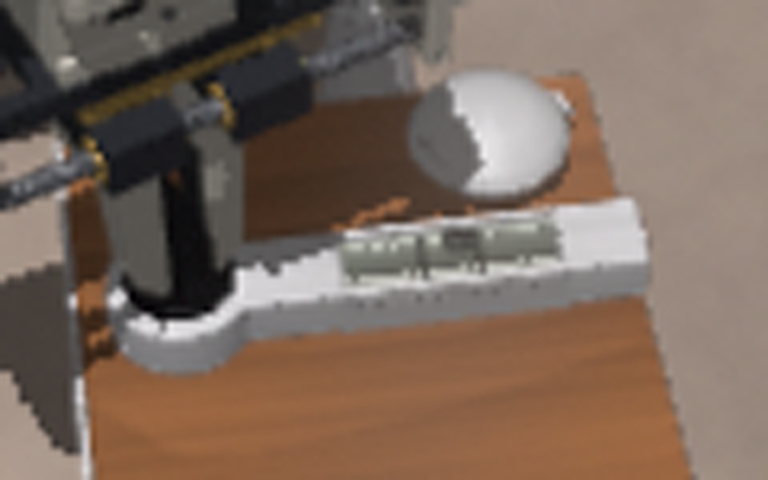

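Bubble is at about (462,240) with lines at (422,256) and (481,248): about +4 mm remain. 12° more, then I'll measure with an intensity profile.

```bash
python3 -m jog '[[[0,0,5,0,-0.02,-0.017,0],[0,0,5,0,0,-0.017,0],[0,0,2,0,0,-0.006,0],[0,0,0,0,0,0,0],[0,0,0,0,0,0,0]]]'
cat >> look.py <<'E'
g=a["img"].astype(float).mean(2)
x=np.arange(298,342,.5)
for off in(-1.5,-.5,.5):
    y=150+(262-(x-250-338/6.4)*6.4*26/222)/6.4-1+off
    pr=cv2.remap(g.astype(np.float32),x.astype(np.float32)[None],y.astype(np.float32)[None],cv2.INTER_LINEAR)[0]
    print(off,' '.join(f"{v:.0f}" for v in pr))
E
python3 look.py v3.png
```

```text
t: 8.37
tool_pos: [0.5317, 0.0686, 0.1023]
orientation: [2.351, 2.081, -0.001]
force: [-4.0, -2.0, 13.0]
opening: 0.0126
t 8.37 pos [0.5317 0.0686 0.1023] F [-4.   -1.98 13.  ] tau [-0.193  0.77  -0.023] op 0.0126 q [ 0.03  0.07  1.81 -0.    1.26  0.16]
shift cm tool [-0.06  0.04 -0.07] turn deg [ -0.     0.1  -65.98]
([319.7, 182.8], 0.65)
-1.5 91 91 91 90 90 98 104 120 133 121 112 120 129 153 179 178 176 155 130 149 168 142 120 128 138 145 152 157 161 168 176 174 171 135 97 117 135 146 155 124 93 89 81 79 77 75 73 76 80 94 111 113 115 129 142 161 177 159 144 145 145 151 157 165 174 177 180 184 186 183 179 155 135 138 142 150 158 180 201 203 204 204 204 203 203 204 204 204
-0.5 91 91 91 91 91 103 115 148 181 157 133 128 124 131 140 140 140 134 127 137 147 136 122 124 126 127 129 131 132 134 136 134 133 113 91 104 118 125 133 107 81 83 86 86 85 86 87 83 79 83 87 91 95 112 128 139 152 141 127 127 127 129 130 133 136 138 140 142 142 143 145 136 125 125 125 129 132 154 178 192 204 203 202 202 202 202 203 203
0.5 90 90 90 100 110 139 165 176 192 165 139 128 117 117 117 117 117 117 117 119 121 120 117 118 118 118 118 118 118 118 117 116 114 103 92 96 100 108 116 104 89 87 84 84 85 87 88 86 84 87 92 89 88 100 112 118 124 122 119 119 119 119 119 119 119 119 118 118 118 119 120 120 119 119 119 122 125 146 165 185 206 206 205 205 206 206 207 207
```

View pics/v3.png

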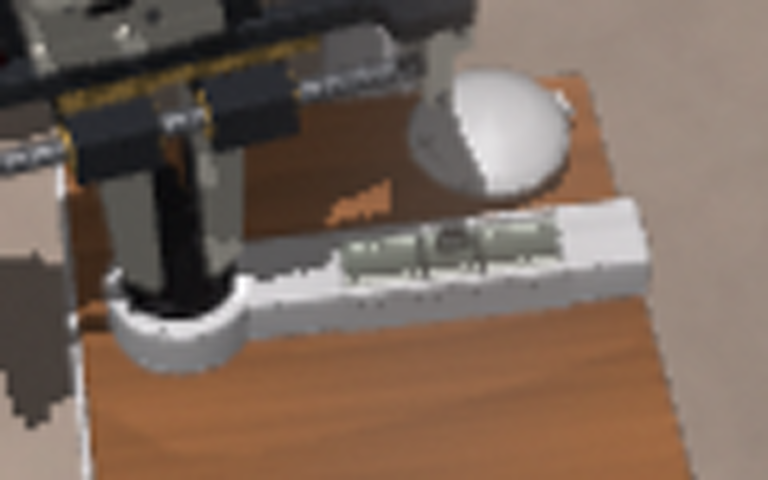

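The bubble (435–472, 240) still touches the rear line at (481,248), while there is a gap to the front line at (421,258). The profile gives a gap of 5.5 mm in front against 3 mm ideal, so about +2 mm. 7° more.

```bash
python3 -m jog '[[[0,0,4,0,0,-0.015,0],[0,0,3,0,0,-0.015,0],[0,0,0,0,0,0,0],[0,0,0,0,0,0,0]]]'
python3 look.py v4.png
```

```text
t: 8.8
tool_pos: [0.5315, 0.0687, 0.1025]
orientation: [2.474, 1.934, -0.001]
force: [-4.4, -3.0, 12.4]
opening: 0.0127
t 8.8 pos [0.5315 0.0687 0.1025] F [-4.44 -3.02 12.4 ] tau [-0.117  0.862  0.069] op 0.0127 q [ 0.03  0.07  1.81 -0.    1.26  0.28]
shift cm tool [-0.05  0.06 -0.05] turn deg [-1.000e-02  9.000e-02 -7.298e+01]
([317.8, 183.8], 0.85)
-1.5 90 91 92 95 98 95 91 91 92 99 106 114 120 120 119 122 126 126 127 123 118 118 117 117 117 117 117 117 117 117 117 114 112 98 84 94 104 91 78 74 68 67 66 67 67 70 73 86 101 108 113 103 94 113 131 154 177 159 144 145 146 151 156 165 174 177 180 184 186 183 179 155 134 138 142 150 158 180 200 202 204 204 203 203 203 204 204 204
-0.5 91 91 90 100 108 133 154 144 134 114 98 110 121 122 122 122 123 123 123 122 122 122 122 122 121 121 122 121 121 121 122 119 117 104 90 98 105 91 77 75 73 73 72 72 73 75 78 84 91 104 117 104 90 109 128 139 152 140 126 127 127 129 131 134 137 138 139 141 142 143 144 135 124 125 126 129 133 154 177 191 203 203 202 202 202 202 203 203
0.5 90 101 111 142 173 183 198 191 183 146 108 111 117 117 116 116 117 117 117 117 117 117 118 118 118 118 118 118 117 117 117 115 114 103 92 94 97 95 92 88 84 83 83 83 85 84 84 89 94 103 114 101 87 100 113 118 123 121 118 119 119 119 119 119 118 118 118 118 118 119 121 120 119 119 119 122 125 145 164 185 207 206 206 205 205 206 206 206
```

View pics/v4.png

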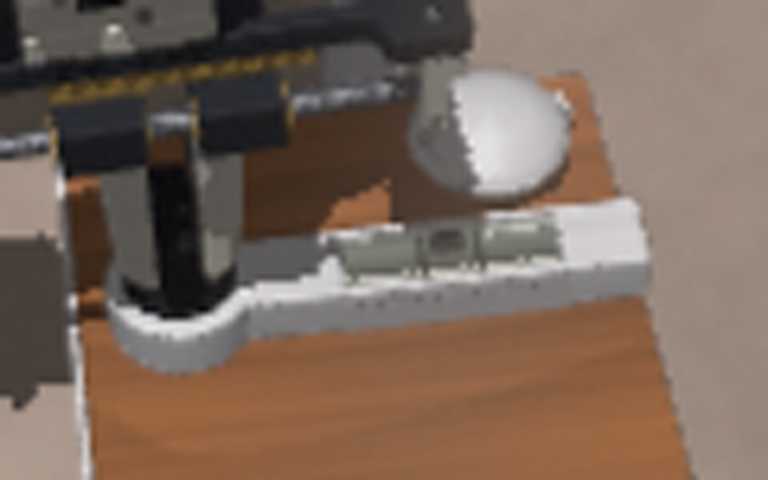

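Both lines show (x = 315.0 and 324.0), with the bubble between about 316.5 and 321.9: offset about -0.6 mm, gaps on both sides. The pill box is unmoved at (488,130). One holding check, then hand in.

```bash
python3 -m jog '[[[0,0,0,0,0,0,0],[0,0,0,0,0,0,0],[0,0,0,0,0,0,0],[0,0,0,0,0,0,0],[0,0,0,0,0,0,0]]]'
python3 look.py v5.png
python3 - <<'E'
from h import *
a=robot.read_camera("scene");i=cv2.imread("pics/scene0.png")
for l in["salt_shaker","pepper_shaker","oval_box","pen"]:
    r=robot.pinpoint(a,l);print(l,r and r[0]["point"])
d=np.abs(a["img"][:,:,::-1].astype(int)-i).sum(2)
print("diff pepper",d[230:270,315:345].mean(),"pen",d[200:255,220:240].mean())
print(robot.read_state()["force"].round(1)); print(robot.close_job())
E
```

```text
t: 9.32
tool_pos: [0.5316, 0.0687, 0.1025]
orientation: [2.474, 1.934, -0.001]
force: [-4.3, -2.7, 13.4]
opening: 0.0128
t 9.32 pos [0.5316 0.0687 0.1025] F [-4.29 -2.7  13.39] tau [-0.163  0.891 -0.052] op 0.0128 q [ 0.03  0.07  1.81 -0.    1.26  0.28]
shift cm tool [-0.05  0.06 -0.05] turn deg [-1.000e-02  9.000e-02 -7.296e+01]
([319.0, 183.1], 0.57)
-1.5 90 91 92 94 97 95 91 92 92 99 106 113 120 120 119 122 126 126 127 123 118 118 117 117 117 117 117 117 117 117 116 115 113 99 85 95 104 91 79 74 68 67 66 67 68 71 74 87 101 108 114 104 95 113 131 154 177 159 144 145 146 151 157 165 174 177 180 183 185 183 179 155 134 138 142 150 157 180 201 202 204 203 203 203 203 204 204 204
-0.5 91 91 92 100 109 133 153 143 135 114 99 110 121 122 123 123 123 123 123 122 122 121 121 121 122 121 121 121 121 121 121 119 117 104 90 98 105 91 76 75 73 73 72 73 73 76 79 85 91 104 117 104 90 109 127 139 152 141 127 128 128 129 131 133 136 138 139 141 142 143 144 135 124 124 125 129 132 154 177 191 203 203 202 202 202 202 203 203
0.5 90 101 111 143 173 184 197 191 184 146 107 111 116 116 116 116 117 116 116 117 117 117 116 117 117 117 118 118 117 117 117 115 114 103 92 94 97 95 92 87 83 83 83 84 85 85 84 89 94 103 114 100 87 99 113 118 124 122 119 119 120 119 118 118 119 119 119 119 118 119 121 120 119 119 119 122 125 146 164 184 206 206 205 206 206 206 207 206
salt_shaker [309.7, 167.0]
pepper_shaker [329.1, 260.8]
oval_box []
pen [230.2, 230.0]
diff pepper 16.7625 pen 72.19636363636364
[-3.9 -1.8 12.7]
the job is handed in; nothing more can be done
None
```

I pushed the wing knob down until the level sat firmly on the shelf, then turned it about 73° clockwise with the push held at about 12 to 13 N. I handed the job in at about 9.5 s, with the knob still held and pressed down.

- **Bubble:** in the last image check it lay between the two lines, about 0.6 mm towards the front (limit ±3 mm). It did not move over a further 0.4 s of holding.
- **Forces:** the push was 12.7 N down, with about 4 to 5 N sideways on the tool that I did not fully remove.
- **Pill box:** the network did not find it in the last picture, but I saw it unmoved in the picture just before.
- **Pen:** image brightness there had changed clearly, most likely the arm's shadow. The network found the pen at (230, 230), which matches where it lay in the first picture. The arm never came near it.
- **Shakers:** the network found both in the last picture. The image round the pepper shaker had hardly changed. The salt shaker was partly hidden behind the arm, so that check is weaker.

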